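# Swap a fragile flowmeter and a regulator between storage slot and test stand

### The arm

A 6-joint arm with a two-finger parallel gripper is mounted at the origin on the work surface. World frame = base frame: x ahead of the robot, y to its left, z up, the work surface at z = 0. Lengths are in mm, angles in rad, forces in N, time in s.
With the tool pointing down it reaches from about 350 to 925 mm from the base axis. Payload 6.4 kg.
Tool frame: the origin (TCP) lies at the very end of the fingers, on their centre line; the grasp point (between the pads) lies 19 mm behind it (manip.grip_point_offset is the distance from the TCP to the grasp point, in mm); z points along the fingers, y is the line along which they close (so a half turn about z gives the same grasp; the last joint's range is limited). The gripper opens to 94 mm and grips with 3 to 60 N. Pads are 16 mm wide; open, the fingers measure 119 mm over their backs; the gripper's body (75 mm by 177 mm) begins 78 mm behind the grasp point.
Start: joints at [-1.519, 0.245, 1.558, -0, 1.339, -0.174], TCP at [145.53, -633.51, 205.455] pointing down, gripper open.
Joint ranges: [-3.13, 3.13], [-1.02, 2.26], [0.13, 2.54], [-0.95, 4.09], [0.21, 2.88], [-2.74, 2.74]. Speed limits (rad/s): [2.57, 2.57, 3.14, 3.14, 3.14, 3.14].

### API

Orientations are given as a unit quaternion [x, y, z, w].
In Python, from plant import manip gives the robot as it stands.
- The arm moves only by the shell command python3 -m crank 'ROWS' [FORCE]. ROWS is JSON, one flat list of numbers, 7 for each row, row after row: the turn, a rotation vector about the tool's x, y, z in rad, then the shift along the tool's x, y, z in mm, then the finger opening in mm, from 0 to 94. In form: [wx, wy, wz, x, y, z, jaw, wx, wy, wz, x, y, z, jaw, ...]. A call has 1 to 20 rows; each row shifts and turns the commanded pose from where the row before left it, along the tool's axes as they then stand; what a row does not reach is not made up. A row lasts 1/10 s, in which the tool goes at most 50 mm and 8.59 degrees, less where a joint would pass 70% of its speed; a pose out of reach is approached as far as the arm can. A call with a gripper value outside its range is refused whole. The fingers move at their own pace and stop on an object; FORCE is the grip in N (left out, the last holds). Time passes only in rows, so rows that do not move let the fingers close. It gives the time, the measured TCP pose, the force, the opening and the grip force at its end, in the units of the state.
- manip.observe(): the state, without advancing time (a new reading comes with each control period).
- manip.grab_frame(name): name is "side" or "top" or "wrist"; returns a dict with "pixels" (480x640x3 uint8, red, green, blue), "camera_matrix" (3x3 intrinsics, pixels), "distortion" ([k1, k2, p1, p2, k3] as OpenCV has them; the pictures are not rectified), "R" (3x3) and "t" (3): a world point X has camera coordinates R X + t. Camera axes: x right, y down, z forward; pixel columns grow to the right and rows downward; lengths in mm; the calibration is good to about 2 mm. A picture is of the moment at which its call begins. There is no depth.
- manip.job_done(): hands the job in; it is judged then, once.
The state is a dict: "clock": time; "joint_pos": joint angles; "dq": joint speeds; "tau": joint torques, N m; "position": TCP position; "tool_rot": TCP orientation; "wrist_force": force on the tool from outside, world axes, zero at the start; "ft_torque": the same for the moment, N m; "opening": finger opening in mm; "gripper_force": force on a finger pad.
Only numpy, scipy, OpenCV 4.12 (cv2) and the standard library are available. Lean on these libraries where they do the work, as an engineer would, in place of code of your own. Each camera call takes 0.05 s, during which the arm holds its last target. There are 200 camera calls.

### The job

Swap the flowmeter and the regulator: the flowmeter must end standing upright on the yellow square of the blue test stand, square to the stand with its face (valve knob) pointing straight away from the back plate, and the regulator upright on the yellow square in the grey slot. The flowmeter is glass: grip it lightly, about 10 N and never 20, keep it upright, and never knock it, drop it or press it down hard. Leave everything else on the bench where it is.

Things in the scene. Friction and masses are not known exactly. Their poses are not given: they have to be found in the camera images.
- meter: fragile gas flowmeter: upright column 44 x 44 mm, 120 mm high, about 0.3 kg; aluminium foot (z 0-32 mm), clear middle with glass tube, white scale, red float (z 32-84), aluminium head (z 84-120), the place to grip. Origin: centre of the underside, z up, +x out of its face, the side with the black valve knob (low) and a green strip on the head.
- meter_knob (a point): outer end of the black valve knob on the face of the flowmeter: 37 mm from its axis along its +x, 17 mm above its underside
- regulator: gas pressure regulator: upright round steel body 44 mm across to z 66 mm, narrowing to 34 mm, with a round black hand knob on top 36 mm across from z 82 to 120 mm; about 0.55 kg; same from all sides. Origin: centre of the underside, z up.
- slot: fixed grey slot; origin: on the table under the centre of its yellow 46 mm square, which lies on its floor at z 8 mm. Grey walls at +y and -y: inner faces 30 mm from the centre, 6 mm thick, 100 mm long (x), tops at z 134; open at both x ends and above. Base 120 (x) x 84 mm. The flowmeter starts here, its face along this +x; no room for fingers between it and the walls.
- stand: fixed blue test stand; origin: on the table under the centre of its yellow 46 mm square, which lies on its floor at z 8 mm. Blue back plate at -x: inner face 27 mm from the centre, 6 mm thick, 90 mm wide (y), top at z 134; open at +x, at the sides and above. Base 120 x 110 mm. The regulator starts here. Between a thing on the square and the plate are 5 mm: no room for a finger.
- mat: empty green mat 130 x 130 mm, 4 mm thick, fixed, free for setting something down; origin under its centre
- gauge_a: pressure gauge lying on its back, steel case 60 mm across and 24 mm high, brass stem 57 mm out along its -x; origin under the case. Bystander
- gauge_b: a second gauge like gauge_a. Bystander
- carton: small cardboard carton 70 x 50 x 45 mm; origin under its centre. Bystander
- wrench: steel wrench 150 mm long, lying flat; origin under its middle. Bystander
- jar: white jar with a blue cap, 56 mm across, 70 mm high; origin under its centre. Bystander
- elbow: brass pipe elbow about 85 x 65 mm, 28 mm high, lying flat. Bystander
Not all that is in view belongs to the job. Leave any turquoise look-alike of the meter alone.

How it is judged:
By the outcome, as a careful person would: the job done as asked, in the order asked, and still so for the second after the job is handed in, with the robot touching nothing.
It also fails if it takes over 72 s, if anything falls off the work surface, if the arm or the gripper's body presses on something with over 40 N, if the wrist force passes 120 N, or if a joint passes its speed limit or range.

## Working session

There is one attempt and no reset: what is moved stays moved. The work goes in short steps, Python scripts to look and compute and a shell command to move; the robot and the scene stay as the last step left them, time stands still between calls to the robot, and variables do not carry over. Pictures are saved under pics/ and viewed, at most 10 in all, crops included, and the job is handed in when it is done.

```bash
mkdir -p pics; ls
python3 - <<'E'
from plant import manip
import cv2,pickle
print(manip.observe())
for n in ("top","side"):
    f=manip.grab_frame(n); pickle.dump(f,open(f"pics/{n}0.pkl","wb"))
    cv2.imwrite(f"pics/{n}0.png",f["pixels"][:,:,::-1]); print(n,f["camera_matrix"],f["distortion"],f["R"],f["t"])
E
```

```text
pics
{'clock': 0.0, 'joint_pos': array([-1.51908995e+00,  2.45808139e-01,  1.55896968e+00, -7.02017342e-06,
        1.33868416e+00, -1.74063321e-01]), 'dq': array([-0.0008273 ,  0.00083141, -0.0012683 , -0.00085415,  0.00014554,
       -0.00105705]), 'tau': array([ 1.33569338e-03, -4.15832698e+01, -3.14602983e+01,  6.85425312e-02,
        3.31624621e-02, -1.36423359e-04]), 'position': array([ 145.50337945, -632.9086668 ,  204.37298401]), 'tool_rot': array([ 9.93634743e-01,  1.12646007e-01,  5.37367046e-05, -9.33121937e-04]), 'wrist_force': array([ 0.60979689, -0.16871402,  0.73264583]), 'ft_torque': array([ 0.00853525, -0.00808961, -0.01793983]), 'gripper_force': 0.0, 'opening': 94.0507254718942}
top [[498.62800221   0.         324.59246636]
 [  0.         498.62800221 242.3520709 ]
 [  0.           0.           1.        ]] [0.02806481 0.         0.         0.         0.        ] [[-0.03046801 -0.99942016 -0.0152002 ]
 [-0.998099    0.03123578 -0.05312928]
 [ 0.05357326  0.01355256 -0.99847195]] [  18.44299092  539.14705728 1291.53630896]
side [[482.22274956   0.         312.72061374]
 [  0.         482.22274956 238.77793316]
 [  0.           0.           1.        ]] [-0.04632655  0.          0.          0.          0.        ] [[-0.98346959 -0.18075857 -0.01067273]
 [-0.12272144  0.70872157 -0.69473246]
 [ 0.13314284 -0.68193847 -0.71918906]] [554.55267068 123.16842299 953.22069741]
```

View pics/top0.png

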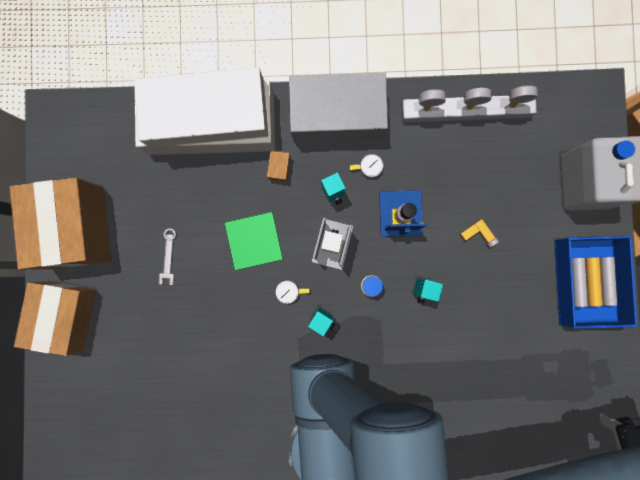

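View pics/side0.png

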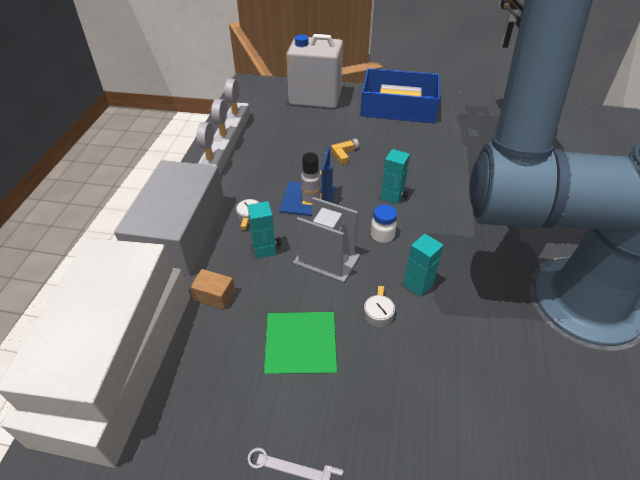

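Top view: slot with white-topped meter at about (332,243), stand with the regulator at (403,213) with its plate on the lower side (row 226), and mat at (253,241). The three turquoise blocks are look-alikes. The side view agrees. Next I zoom in.

Run:
```python
import cv2,pickle
f=pickle.load(open("pics/top0.pkl","rb"))["pixels"][:,:,::-1]
cv2.imwrite("pics/c1.png",cv2.resize(f[175:285,300:440],None,fx=5.4,fy=5.4,interpolation=cv2.INTER_CUBIC))
g=pickle.load(open("pics/side0.pkl","rb"))["pixels"][:,:,::-1]
cv2.imwrite("pics/c2.png",cv2.resize(g[145:285,270:410],None,fx=4.2,fy=4.2,interpolation=cv2.INTER_CUBIC))
```

```text
(no output)
```

View pics/c1.png

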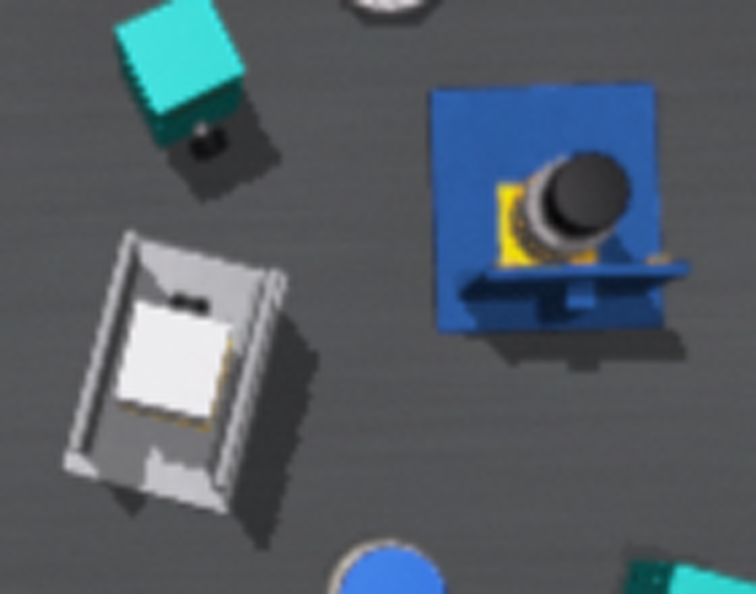

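View pics/c2.png

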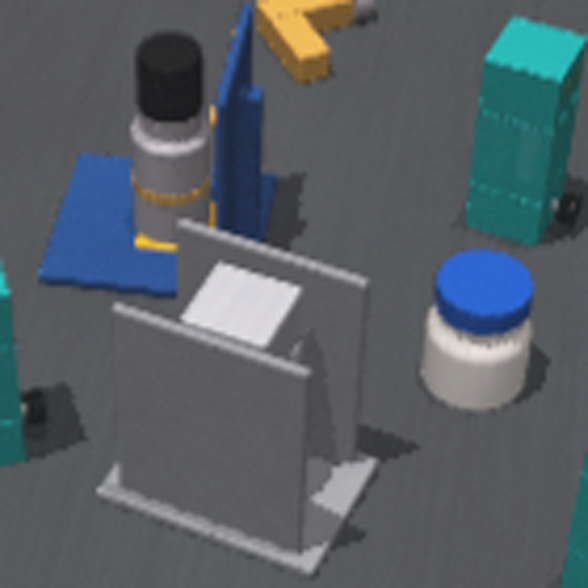

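Crop 1: meter top (white quad) has corners at about crop (135,302), (232,325), (210,418), (115,400), with the valve knob above it at (190,302). The regulator knob top is at (590,195), and the plate is along the stand's lower side. Crop 2 confirms that both are upright. Measuring now.

```bash
cat > h.py <<'E'
import numpy as np,cv2,pickle
def ray(f,uv,z):
    p=cv2.undistortPoints(np.float64(uv).reshape(-1,1,2),f["camera_matrix"],f["distortion"]).reshape(-1,2)
    d=np.c_[p,np.ones(len(p))]@f["R"]; c=-f["R"].T@f["t"]
    return (c+d*((z-c[2])/d[:,2:]))[:,:2]
def quad(m,name,f,z):
    cs,_=cv2.findContours(m.astype(np.uint8),cv2.RETR_EXTERNAL,cv2.CHAIN_APPROX_NONE)
    c=max(cs,key=cv2.contourArea).reshape(-1,2)
    P=ray(f,c,z).astype(np.float32); r=cv2.minAreaRect(P)
    print(name,"centre",np.round(r[0],1),"size",np.round(r[1],1),"ang",round(r[2],1),"px",c.mean(0).round(1)); return P
E
python3 - <<'E'
from h import *
f=pickle.load(open("pics/top0.pkl","rb")); I=f["pixels"].astype(int)
def roi(m,x0,x1,y0,y1):
    o=np.zeros_like(m); o[y0:y1,x0:x1]=m[y0:y1,x0:x1]; return o
R,G,B=I[...,0],I[...,1],I[...,2]
quad(roi(I.min(2)>215,315,350,225,260),"meter top",f,128)
quad(roi((B>R+50)&(B>G+20),370,430,185,242),"stand base+plate",f,8)
quad(roi((G>R+60)&(G>B+60),215,290,205,275),"mat",f,4)
P=quad(roi(I.max(2)<55,400,420,200,219),"reg knob",f,128); print("circ",cv2.minEnclosingCircle(P))
cr=lambda L:np.array(L)/5.4+[299.6,174.6]
st=ray(f,cr([(430,90),(655,85),(663,326),(438,331)]),8); print("stand",st.round(1),st.mean(0),[np.linalg.norm(st[i]-st[i-1]).round(1) for i in range(4)])
e=(st[0]+st[1]-st[2]-st[3]);print("stand x dir deg",np.degrees(np.arctan2(e[1],e[0])))
e=st[0]-st[1]; print("y dir",np.degrees(np.arctan2(e[1],e[0]))-90)
# plate top edge z=134
print("plate top inner edge",ray(f,cr([(490,264),(688,262)]),134))
# slot wall tops centre lines z=134
w=ray(f,cr([(131,236),(75,455),(279,272),(222,492)]),134); print("slot walls",w.round(1),w.mean(0))
for a,b in((0,1),(2,3)): e=w[a]-w[b]; print(np.degrees(np.arctan2(e[1],e[0])),np.linalg.norm(e))
b=ray(f,cr([(66,465),(225,510)]),8);print("slot base near corners",b.round(1))
s=pickle.load(open("pics/side0.pkl","rb"));c2=lambda L:np.array(L)/4.2+[269.6,144.6]
print("side: meter top",ray(s,c2([(227,264),(301,289),(264,346),(181,318)]),128).mean(0)); 
print("side reg knob top",ray(s,c2([(170,50)]),128))
w=ray(s,c2([(179,222),(367,283),(114,306),(308,373)]),134);print("side walls",w.round(1),w.mean(0))
E
```

```text
meter top centre [535.6 -16.2] size [41.8 41.2] ang 74.2 px [331.7 241. ]
stand base+plate centre [ 611.3 -207.1] size [119.5 122.5] ang 0.2 px [403.6 215.3]
mat centre [550.5 190.7] size [128.2 128.4] ang 11.0 px [253.2 240.7]
reg knob centre [ 601.6 -200.8] size [30.3 35.6] ang 42.7 px [407.8 212.1]
circ ((600.9615478515625, -201.3416748046875), 18.71305274963379)
stand [[ 670.3 -146.5]
 [ 669.1 -256. ]
 [ 551.2 -255.2]
 [ 552.2 -146.1]] [ 610.68310541 -200.93761364] [np.float64(118.1), np.float64(109.6), np.float64(117.9), np.float64(109.1)]
stand x dir deg -0.29475463012150543
y dir -0.6483377306290521
plate top inner edge [[ 573.05241367 -157.48694526]
 [ 571.13877542 -244.23686344]]
slot walls [[ 5.905e+02  2.000e-01]
 [ 4.946e+02  2.770e+01]
 [ 5.725e+02 -6.460e+01]
 [ 4.764e+02 -3.640e+01]] [533.50429652 -18.26523837]
-16.03837276333862 99.7790272524473
-16.373125746579518 100.15795586667598
slot base near corners [[492.6  36.9]
 [468.4 -39.7]]
side: meter top [535.95171581 -15.83148085]
side reg knob top [[ 606.00522326 -203.94875245]]
side walls [[574.6 -60.8]
 [480.4 -33.3]
 [593.5   2. ]
 [499.4  29.9]] [536.99852924 -15.55207973]
```

Measurements agree: meter at (535.5, -16), face at -16°. Regulator at (601, -201). Stand yaw is about -0.5°, and its square is at plate (573) + 27, about 600. The mat centre is (550, 191). I'll turn the tool so its y lies along the slot, then go over the meter.

```bash
cat >> h.py <<'E'
from scipy.spatial.transform import Rotation as Ro
def go(x,y,z,a):
    from plant import manip
    s=manip.observe(); T=Ro.from_quat(s["tool_rot"]); X=T.as_matrix()[:,0]; h=np.degrees(np.arctan2(X[1],X[0]))
    d=np.array([x,y,z])-s["position"]; t=(h-a+180)%360-180
    D=Ro.from_euler("ZX",[a,180],degrees=True)
    print("t",round(s["clock"],2),"pos",s["position"].round(1),"a",h.round(2),"turn z",np.radians(t).round(4),"fullrot",(T.inv()*D).as_rotvec().round(4),
     "\n shift now-axes",(T.inv().apply(d)).round(1),"after-turn axes",D.inv().apply(d).round(1),"F",s["wrist_force"].round(1),s["opening"],s["gripper_force"],"q",np.round(s["joint_pos"],2))
E
python3 -m crank '[0,0,-0.133,0,0,-5,94, 0,0,-0.133,0,0,-5,94, 0,0,-0.133,0,0,-5,94, 0,0,-0.133,0,0,-5,94, 0,0,-0.133,0,0,-5,94, 0,0,-0.133,0,0,-5,94, 0,0,-0.133,0,0,-5,94, 0,0,-0.133,0,0,-5,94]' 10
python3 -m crank '[0,0,0,35,10.2,0,94, 0,0,0,35,10.2,0,94, 0,0,0,35,10.2,0,94, 0,0,0,35,10.2,0,94, 0,0,0,35,10.2,0,94, 0,0,0,35,10.2,0,94, 0,0,0,35,10.2,0,94, 0,0,0,35,10.2,0,94, 0,0,0,35,10.2,0,94, 0,0,0,35,10.2,0,94, 0,0,0,35,10.2,0,94, 0,0,0,35,10.2,0,94, 0,0,0,35,10.2,0,94, 0,0,0,35,10.2,0,94, 0,0,0,35,10.2,0,94, 0,0,0,35,10.2,0,94, 0,0,0,35,10.2,0,94, 0,0,0,35,10.2,0,94, 0,0,0,20,6,0,94, 0,0,0,0,0,0,94]'
python3 - <<'E'
from h import *
from plant import manip
go(535.5,-16,91,73.9)
f=manip.grab_frame("wrist");pickle.dump(f,open("pics/w1.pkl","wb"));cv2.imwrite("pics/w1.png",f["pixels"][:,:,::-1])
E
```

```text
clock: 0.9
position: [145.5, -633.1, 245.0]
tool_rot: [0.798, 0.603, 0.0, -0.0]
wrist_force: [0.4, 0.2, -0.1]
opening: 93.8
gripper_force: 0.0
clock: 2.9
position: [508.4, -59.6, 244.9]
tool_rot: [0.798, 0.603, -0.0, -0.001]
wrist_force: [-0.0, 0.0, -0.3]
opening: 93.9
gripper_force: 0.0
t 2.9 pos [508.4 -59.6 244.9] a 74.11 turn z 0.0036 fullrot [-0.0011 -0.0003  0.0036] 
 shift now-axes [ 49.3  14.3 153.9] after-turn axes [ 49.4  14.  153.9] F [-0.   0.  -0.3] 93.93521663461375 0.0 q [-0.34 -0.12  1.86  0.    1.39 -0.06]
```

View pics/w1.png

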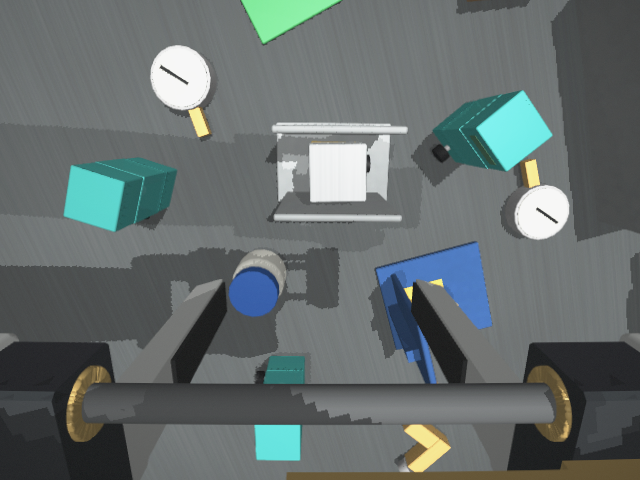

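Wrist view: meter top is the white quad at about (338,172), its knob to the right at (368,163), with the slot walls above and below it. I'll check its position from this view.

Run:
```python
from h import *
f=pickle.load(open("pics/w1.pkl","rb")); I=f["pixels"].astype(int)
m=np.zeros((480,640),bool); m[138:206,300:375]=(I.min(2)>222)[138:206,300:375]
quad(m,"meter",f,128)
for z,n in((128,"top"),): print(n,ray(f,[(309.5,143.5),(366,143.5),(367,200.5),(309,201)],z).round(1))
w=ray(f,[(274,129),(406,130),(274,218),(400,218)],134);print(w.round(1),w.mean(0))
go(535.5,-16,91,73.9)
```

```text
meter centre [537.9 -14.5] size [42.2 42.3] ang 74.7 px [337.5 172. ]
top [[523.2  12.2]
 [563.9   0.6]
 [554.1 -41.4]
 [510.7 -29.4]]
[[501.5  29.2]
 [593.6   2.2]
 [481.4 -33.7]
 [574.9 -60.4]] [537.85417666 -15.67541318]
t 2.95 pos [507.9 -60.8 244.9] a 74.03 turn z 0.0023 fullrot [-0.0012  0.0002  0.0023] 
 shift now-axes [ 50.7  14.4 153.9] after-turn axes [ 50.7  14.1 153.9] F [ 0.5  0.1 -0.3] 93.77241875452656 0.0 q [-0.34 -0.12  1.86 -0.    1.39 -0.06]
```

```bash
python3 -m crank '[0,0,0.003,26,7.5,0,94, 0,0,0,25,7.5,0,94, 0,0,0,0,0,20,94, 0,0,0,0,0,30,94, 0,0,0,0,0,30,94, 0,0,0,0,0,30,80, 0,0,0,0,0,20,70, 0,0,0,0,0,14,62, 0,0,0,0,0,10,56, 0,0,0,0,0,0,52, 0,0,0,0,0,0,50]' 10
python3 - <<'E'
from h import *
go(536.5,-15.7,91,73.8)
E
```

```text
clock: 4.05
position: [537.2, -17.2, 92.3]
tool_rot: [0.8, 0.6, 0.0, 0.001]
wrist_force: [0.4, 0.8, 0.8]
opening: 51.4
gripper_force: 0.0
t 4.05 pos [537.2 -17.2  92.3] a 73.71 turn z -0.0016 fullrot [ 0.0014 -0.0001 -0.0016] 
 shift now-axes [ 1.2 -1.   1.3] after-turn axes [ 1.2 -1.   1.3] F [0.4 0.8 0.8] 51.40819806360186 0.0 q [-0.24  0.12  1.93  0.    1.1   0.04]
```

```bash
python3 -m crank '[0,0,0,0,0,0,48, 0,0,0,0,0,0,46.5, 0,0,0,0,0,0,45.5, 0,0,0,0,0,0,44.5, 0,0,0,0,0,0,43.5, 0,0,0,0,0,0,42, 0,0,0,0,0,0,40, 0,0,0,0,0,0,40]' 10
python3 -m crank '[0,0,0,0,0,-2,40, 0,0,0,0,0,-3,40, 0,0,0,0,0,-5,40]'
```

```text
clock: 4.85
position: [536.5, -16.7, 91.7]
tool_rot: [0.8, 0.6, -0.0, -0.0]
wrist_force: [-3.4, 1.4, 4.5]
opening: 44.1
gripper_force: 10.0
clock: 5.15
position: [536.0, -16.7, 100.7]
tool_rot: [0.8, 0.6, -0.0, -0.001]
wrist_force: [-0.1, -0.5, -3.4]
opening: 44.2
gripper_force: 9.9
```

```bash
python3 -m crank '[0,0,0,0,0,-8,40, 0,0,0,0,0,-12,40, 0,0,0,0,0,-16,40, 0,0,0,0,0,-18,40, 0,0,0,0,0,-18,40, 0,0,0,0,0,-18,40, 0,0,0,0,0,-18,40, 0,0,0,0,0,-16,40, 0,0,0,0,0,-10,40, 0,0,0,0,0,-6,40, 0,0,0.03,0,0,0,40,0,0,-0.05,0,0,0,40,0,0,-0.08,0,0,0,40,0,0,-0.08,0,0,0,40,0,0,-0.06,0,0,0,40,0,0,-0.03,0,0,0,40,0,0,-0.01,0,0,0,40]'
python3 - <<'E'
from h import *
go(550,191,95,90)
E
```

```text
clock: 6.85
position: [536.3, -16.7, 241.1]
tool_rot: [0.708, 0.706, -0.0, -0.0]
wrist_force: [0.9, 0.1, -3.1]
opening: 44.4
gripper_force: 9.9
t 6.85 pos [536.3 -16.7 241.1] a 89.78 turn z -0.0038 fullrot [-0.0008 -0.0002 -0.0038] 
 shift now-axes [207.7  13.  146.1] after-turn axes [207.7  13.7 146.1] F [ 0.9  0.1 -3.1] 44.43541867938533 9.92206810042262 q [-0.24 -0.05  1.81 -0.    1.38 -0.24]
```

```bash
python3 -m crank '[0,0,-0.002,7,0,0,40, 0,0,-0.002,14,1,0,40, 0,0,0,20,1,0,40, 0,0,0,24,1.5,0,40, 0,0,0,26,2,0,40, 0,0,0,26,2,0,40, 0,0,0,26,2,0,40, 0,0,0,24,2,0,40, 0,0,0,18,1,0,40, 0,0,0,12,1,0,40, 0,0,0,7,0,0,40,0,0,0,3.5,0,0,40,0,0,0,0,0,5,40,0,0,0,0,0,10,40,0,0,0,0,0,15,40,0,0,0,0,0,20,40,0,0,0,0,0,20,40]'
python3 -m crank '[0,0,0,0,0,20,40,0,0,0,0,0,18,40,0,0,0,0,0,14,40,0,0,0,0,0,10,40,0,0,0,0,0,8,40,0,0,0,0,0,5,40,0,0,0,0,0,4,40,0,0,0,0,0,2,40,0,0,0,0,0,1,40,0,0,0,0,0,0.5,40,0,0,0,0,0,0.2,40,0,0,0,0,0,0,40]'
```

```text
clock: 8.55
position: [549.6, 190.1, 169.4]
tool_rot: [0.707, 0.707, -0.001, -0.0]
wrist_force: [-0.5, 0.1, -3.4]
opening: 43.9
gripper_force: 10.0
clock: 9.75
position: [550.3, 190.7, 89.0]
tool_rot: [0.707, 0.707, 0.0, 0.0]
wrist_force: [-1.0, 0.3, -2.4]
opening: 43.9
gripper_force: 10.0
```

Run:
```python
from h import *
from plant import manip
go(550,191,87.5,90)
f=manip.grab_frame("side");pickle.dump(f,open("pics/s2.pkl","wb"));cv2.imwrite("pics/s2.png",cv2.resize(f["pixels"][200:400,180:420,::-1],None,fx=3,fy=3))
go(550,191,87.5,90)
```

```text
t 9.75 pos [550.3 190.7  89. ] a 90.0 turn z -0.0 fullrot [ 0.0004 -0.     -0.    ] 
 shift now-axes [ 0.3 -0.3  1.5] after-turn axes [ 0.3 -0.3  1.5] F [-1.   0.3 -2.4] 43.87249894173471 9.995674038073048 q [ 0.14  0.22  1.81 -0.    1.11  0.14]
t 9.8 pos [550.3 190.7  89. ] a 90.0 turn z 0.0 fullrot [ 0.0004 -0.0001  0.    ] 
 shift now-axes [ 0.3 -0.3  1.5] after-turn axes [ 0.3 -0.3  1.5] F [ 0.6  0.4 -3.5] 43.99718609048985 9.99579825613182 q [0.14 0.22 1.81 0.   1.11 0.14]
```

View pics/s2.png

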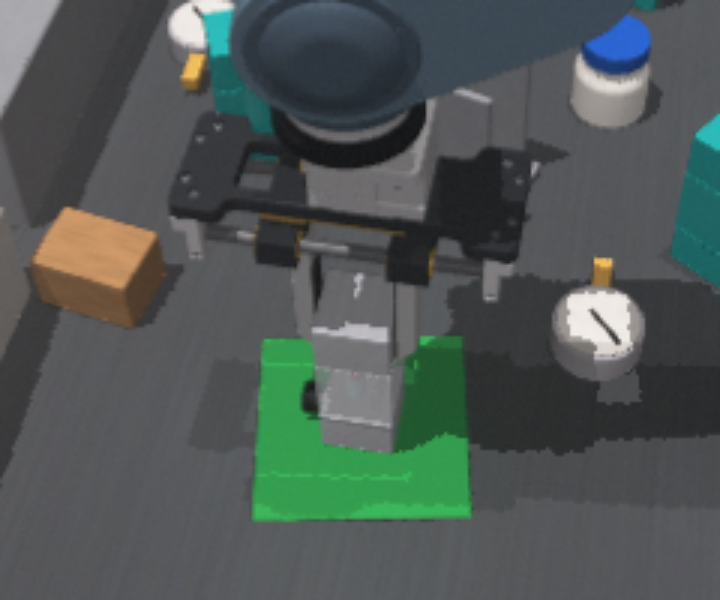

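The meter is upright over the mat, just above touching (base about (360,440) in the crop). Lowering in small steps.

```bash
for i in 1 2; do python3 -m crank '[0,0,0,0,0,0.4,40,0,0,0,0,0,0,40]' | grep -E "pos|wrist"; done
```

```text
position: [550.1, 190.7, 88.4]
wrist_force: [0.6, -0.2, -4.0]
position: [550.2, 190.7, 88.1]
wrist_force: [-0.2, 0.4, -1.8]
```

```bash
for i in 1 2 3; do python3 -m crank '[0,0,0,0,0,0.3,40,0,0,0,0,0,0,40,0,0,0,0,0,0,40]' | grep -E "pos|wrist"; done
```

```text
position: [550.2, 190.7, 88.0]
wrist_force: [-1.0, -1.0, 0.5]
position: [550.3, 190.7, 88.0]
wrist_force: [-3.3, -2.0, 5.3]
position: [550.3, 190.7, 88.0]
wrist_force: [-3.8, -2.3, 7.8]
```

```bash
python3 -m crank '[0,0,0,0,0,-0.4,40,0,0,0,0,0,0,45,0,0,0,0,0,0,47,0,0,0,0,0,0,50,0,0,0,0,0,0,60,0,0,0,0,0,0,94,0,0,0,0,0,0,94,0,0,0,0,0,-10,94,0,0,0,0,0,-20,94,0,0,0,0,0,-30,94,0,0,0,0,0,-40,94,0,0,0,0,0,-40,94,0,0,0,0,0,-12,94]'
python3 - <<'E'
from h import *
from plant import manip
go(601,-201,91,-0.5)
f=manip.grab_frame("wrist");pickle.dump(f,open("pics/w3.pkl","wb"));I=f["pixels"].astype(int)
quad(I.min(2)>222,"meter",f,124)
E
```

```text
clock: 12.4
position: [552.5, 191.1, 245.8]
tool_rot: [0.707, 0.707, 0.004, 0.003]
wrist_force: [0.4, 0.6, 0.2]
opening: 94.1
gripper_force: 0.0
t 12.4 pos [552.5 191.1 245.8] a 90.01 turn z 1.5796 fullrot [ 0.0063 -0.0085  1.5796] 
 shift now-axes [-392.4   47.   154.7] after-turn axes [ 51.9 391.7 154.8] F [0.4 0.6 0.2] 94.14380704044437 0.0 q [0.14 0.06 1.7  0.   1.38 0.14]
meter centre [551.6 196.4] size [32.3 42.1] ang 89.8 px [313.5 228.1]
```

```bash
python3 -m crank '[0,0,0.132,0,0,0,94,0,0,0.132,0,0,0,94,0,0,0.132,0,0,0,94,0,0,0.132,0,0,0,94,0,0,0.132,0,0,0,94,0,0,0.132,0,0,0,94,0,0,0.132,0,0,0,94,0,0,0.132,0,0,0,94,0,0,0.132,0,0,0,94,0,0,0.132,0,0,0,94,0,0,0.132,0,0,0,94,0,0,0.128,0,0,0,94]'
python3 -m crank '[0,0,0,4,30,0,94,0,0,0,4,30,0,94,0,0,0,4,30,0,94,0,0,0,4,30,0,94,0,0,0,4,30,0,94,0,0,0,4,30,0,94,0,0,0,4,30,0,94,0,0,0,4,30,0,94,0,0,0,4,30,0,94,0,0,0,4,30,0,94,0,0,0,4,30,0,94,0,0,0,4,20,0,94,0,0,0,0,10,0,94,0,0,0,0,0,0,94]'
python3 - <<'E'
from h import *
from plant import manip
go(601,-201,91,-0.5)
f=manip.grab_frame("wrist");pickle.dump(f,open("pics/w4.pkl","wb"));cv2.imwrite("pics/w4.png",f["pixels"][:,:,::-1])
E
```

```text
clock: 13.65
position: [549.2, 190.6, 237.4]
tool_rot: [1.0, -0.007, -0.002, 0.0]
wrist_force: [0.1, 0.0, 0.4]
opening: 94.0
gripper_force: 0.0
clock: 15.05
position: [594.5, -170.2, 238.5]
tool_rot: [1.0, -0.005, -0.001, -0.0]
wrist_force: [-0.3, 0.2, 0.5]
opening: 94.3
gripper_force: 0.0
t 15.05 pos [ 594.5 -170.2  238.5] a -0.6 turn z -0.0017 fullrot [-0.0008  0.0013 -0.0017] 
 shift now-axes [  7.1  30.8 147.5] after-turn axes [  6.8  30.7 147.5] F [-0.3  0.2  0.5] 94.31638631159932 0.0 q [-0.46  0.15  1.61  0.    1.39  1.12]
```

View pics/w4.png

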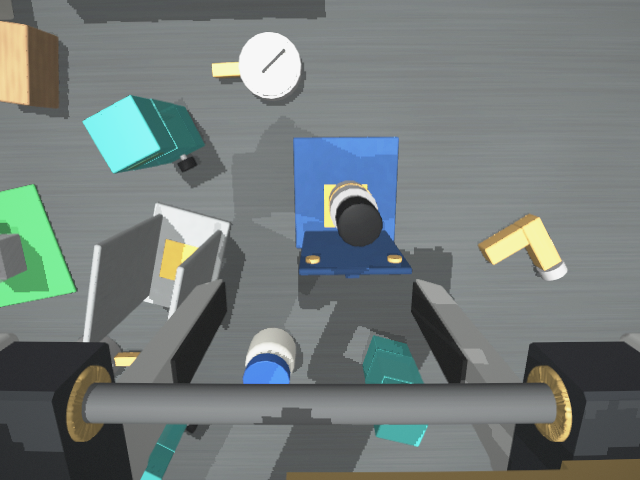

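Wrist view at the stand: knob top centre at (359,224), stand far corners at (294,138) and (397,138), yellow square's far edge from (324,184) to (367,184), and plate top edge around row 268. The slot's yellow square is at (180,261).

Run:
```python
from h import *
f=pickle.load(open("pics/w4.pkl","rb")); I=f["pixels"].astype(int)
m=np.zeros((480,640),bool); m[195:250,325:390]=(I.max(2)<62)[195:250,325:390]
P=quad(m,"knob",f,128); print(cv2.minEnclosingCircle(P))
print("stand far corners z8",ray(f,[(294,138),(397.5,137.5)],8).round(1))
print("yellow far corners",ray(f,[(323.5,184.5),(367.5,184)],8).round(1))
print("plate top outer/inner (z134)",ray(f,[(297,273),(410,272),(299,266),(409,265)],134).round(1))
Y=(I[...,0]>200)&(I[...,1]>150)&(I[...,2]<110); Y[:,:290]=0;Y[:170]=0;Y[240:]=0;Y[:,390:]=0
ys,xs=np.where(Y);print(xs.min(),xs.max(),ys.min(),ys.max())
go(601,-201,91,-0.5)
```

```text
knob centre [ 610.2 -201.3] size [38.  34.9] ang 0.0 px [357.8 221.5]
((610.3634033203125, -200.89694213867188), 19.749427795410156)
stand far corners z8 [[ 672.4 -145.8]
 [ 671.7 -252.6]]
yellow far corners [[ 624.2 -175.8]
 [ 624.2 -222.6]]
plate top outer/inner (z134) [[ 570.7 -153. ]
 [ 570.5 -241.7]
 [ 576.5 -154.7]
 [ 576.3 -240.6]]
329 329 200 200
t 15.1 pos [ 594.6 -169.3  238.9] a -0.54 turn z -0.0007 fullrot [-0.0009  0.0009 -0.0007] 
 shift now-axes [  6.9  31.7 147.8] after-turn axes [  6.7  31.6 147.9] F [ 0.1 -0.2 -0.1] 94.29642984102786 0.0 q [-0.46  0.15  1.61  0.    1.39  1.12]
```

Run:
```python
from h import *
for n,(x0,x1,y0,y1) in (("pics/w4.pkl",(325,395,190,252)),("pics/top0.pkl",(395,425,195,225))):
    f=pickle.load(open(n,"rb")); g=cv2.cvtColor(f["pixels"],cv2.COLOR_RGB2GRAY)[y0:y1,x0:x1]; k=4
    g=cv2.resize(g,None,fx=k,fy=k,interpolation=cv2.INTER_CUBIC)
    r=(22 if "w4" in n else 7.8)*k
    c=cv2.HoughCircles(g,cv2.HOUGH_GRADIENT,1.5,5,param1=120,param2=15,minRadius=int(r*.85),maxRadius=int(r*1.15))[0][:3]
    for q in c: uv=[(q[0]+.5)/k+x0-.5,(q[1]+.5)/k+y0-.5]; print(n,np.round(uv,1),q[2]/k,ray(f,[uv],128).round(1))
```

```text
pics/w4.pkl [353.7 212.3] 24.2 [[ 617.4 -197.4]]
pics/w4.pkl [355.9 216.4] 20.7875 [[ 614.2 -199.2]]
pics/w4.pkl [355.9 218.3] 22.1375 [[ 612.7 -199.2]]
pics/top0.pkl [407.9 211.7] 8.1125 [[ 600.5 -201.2]]
pics/top0.pkl [405.7 212.4] 8.525 [[ 598.9 -195.8]]
pics/top0.pkl [407.6 209.8] 8.525 [[ 605.  -200.5]]
```

Regulator axis by the unbiased edges: x about 605.5 (603 from top, 608 from wrist), y about -200.5. Gripping along y tolerates an x error of this size.

```bash
python3 -m crank '[0,0,0,5.5,16,0,94,0,0,0,5.5,15.5,0,94,0,0,0,0,0,20,94, 0,0,0,0,0,30,94, 0,0,0,0,0,30,94, 0,0,0,0,0,30,80, 0,0,0,0,0,20,70, 0,0,0,0,0,12,62, 0,0,0,0,0,6,56, 0,0,0,0,0,0,50, 0,0,0,0,0,0,46,0,0,0,0,0,0,42,0,0,0,0,0,0,39,0,0,0,0,0,0,37,0,0,0,0,0,0,34,0,0,0,0,0,0,30,0,0,0,0,0,0,30]' 30
python3 -m crank '[0,0,0,0,0,-2,30, 0,0,0,0,0,-3,30, 0,0,0,0,0,-5,30]'
python3 - <<'E'
from h import *
go(536.5,-15.7,241,73.8)
E
```

```text
clock: 16.8
position: [605.9, -201.8, 92.1]
tool_rot: [1.0, -0.005, 0.0, 0.001]
wrist_force: [0.2, -2.2, 2.9]
opening: 35.5
gripper_force: 30.0
clock: 17.1
position: [604.0, -200.2, 99.4]
tool_rot: [1.0, -0.005, -0.002, -0.001]
wrist_force: [0.2, -0.3, -7.2]
opening: 35.4
gripper_force: 30.0
t 17.1 pos [ 604.  -200.2   99.4] a -0.52 turn z -1.2972 fullrot [-0.0047  0.0018 -1.2972] 
 shift now-axes [ -69.7 -184.2 -140.8] after-turn axes [ 158.4 -116.3 -141.6] F [ 0.2 -0.3 -7.2] 35.44902060050504 29.992497861385345 q [-0.5   0.33  1.66  0.    1.16  1.08]
```

```bash
python3 -m crank '[0,0,0,0,0,-8,30, 0,0,0,0,0,-12,30, 0,0,0,0,0,-16,30, 0,0,0,0,0,-18,30, 0,0,0,0,0,-18,30, 0,0,0,0,0,-18,30, 0,0,0,0,0,-18,30, 0,0,0,0,0,-16,30, 0,0,0,0,0,-10,30, 0,0,0,0,0,-6,30]'
python3 -m crank '[0,0,-0.05,0,0,0,30,0,0,-0.09,0,0,0,30,0,0,-0.12,0,0,0,30,0,0,-0.13,0,0,0,30,0,0,-0.13,0,0,0,30,0,0,-0.13,0,0,0,30,0,0,-0.13,0,0,0,30,0,0,-0.13,0,0,0,30,0,0,-0.13,0,0,0,30,0,0,-0.12,0,0,0,30,0,0,-0.09,0,0,0,30,0,0,-0.05,0,0,0,30,0,0,0,8,-6,0,30,0,0,0,16,-12,0,30,0,0,0,20,-15,0,30,0,0,0,22,-16,0,30,0,0,0,22,-16,0,30,0,0,0,20,-15,0,30,0,0,0,16,-12,0,30,0,0,0,8,-6,0,30]'
python3 - <<'E'
from h import *
from plant import manip
go(536.5,-15.7,100,73.8)
for n in("wrist","top"):
    f=manip.grab_frame(n);pickle.dump(f,open(f"pics/{n}5.pkl","wb"))
    I=f["pixels"][:,:,::-1]
    a=I if n=="wrist" else cv2.resize(I[180:280,290:390],None,fx=4.8,fy=4.8,interpolation=cv2.INTER_CUBIC)
    b=cv2.resize(a,None,fx=.625,fy=.625) if n=="wrist" else a
    cv2.imwrite(f"pics/{n}5.png",b)
a=cv2.imread("pics/wrist5.png");b=cv2.imread("pics/top5.png")
b=cv2.resize(b,(300,300));c=np.zeros((300,700,3),np.uint8);c[:,:400]=a[:300];c[:,400:]=b;cv2.imwrite("pics/m5.png",c)
E
```

```text
clock: 18.1
position: [605.9, -201.5, 243.1]
tool_rot: [1.0, -0.005, 0.001, 0.0]
wrist_force: [-0.2, 0.6, -6.8]
opening: 35.6
gripper_force: 30.0
clock: 20.1
position: [546.9, -45.5, 241.3]
tool_rot: [0.799, 0.602, -0.0, -0.0]
wrist_force: [-0.5, -0.2, -7.5]
opening: 35.7
gripper_force: 30.0
t 20.1 pos [546.9 -45.5 241.3] a 74.01 turn z 0.0036 fullrot [-0.0006 -0.0003  0.0036] 
 shift now-axes [ 25.7 -18.1 141.3] after-turn axes [ 25.7 -18.3 141.3] F [-0.5 -0.2 -7.5] 35.743962774401666 29.992420971393585 q [-0.29 -0.02  1.78  0.    1.38 -0.01]
```

View pics/m5.png

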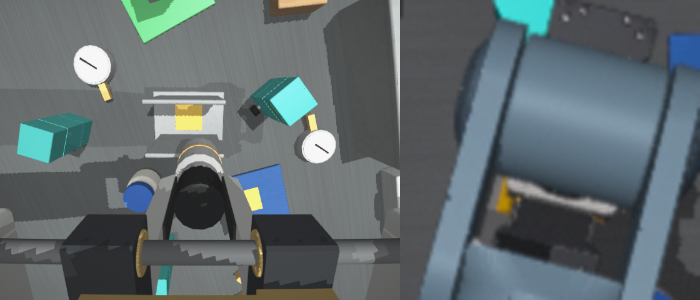

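Left half, wrist: the regulator hangs with its knob at full-frame pixel (320,325) and the slot's empty yellow square at (301,187). The top view is hidden by the arm. Next: where the regulator axis sits relative to the TCP, and the slot square.

Run:
```python
from h import *
f=pickle.load(open("pics/wrist5.pkl","rb")); I=f["pixels"].astype(int)
R,G,B=I[...,0],I[...,1],I[...,2]
Y=((R>150)&(R>B+60)&(G>B+30)); Y[:160]=0;Y[215:]=0;Y[:,:270]=0;Y[:,335:]=0
quad(Y,"slot yellow",f,8)
tcp=np.array([546.9,-45.5,241.3]);a=np.radians(74.0);X=np.array([np.cos(a),np.sin(a)]);Yt=np.array([np.sin(a),-np.cos(a)])
def tool(uv,z): d=ray(f,uv,z)-tcp[:2]; return np.c_[d@X,d@Yt].round(1)
cv2.imwrite("pics/k.png",cv2.resize(f["pixels"][210:380,230:410,::-1],None,fx=3.4,fy=3.4,interpolation=cv2.INTER_CUBIC))
C=f["camera_matrix"]; print("cam pos",-f["R"].T@f["t"])
for dx in(-5,0,5):
    p=np.r_[tcp[:2]+X*dx,277.8]; print(dx,cv2.projectPoints(p,cv2.Rodrigues(f["R"])[0],f["t"],C,f["distortion"])[0].ravel())
t=np.linspace(0,6.28,13)[:-1]
P=np.c_[tcp[:2]+18*np.c_[np.cos(t),np.sin(t)],np.full(12,277.8)]
print(cv2.projectPoints(P,cv2.Rodrigues(f["R"])[0],f["t"],C,f["distortion"])[0].reshape(-1,2).min(0),cv2.projectPoints(P,cv2.Rodrigues(f["R"])[0],f["t"],C,f["distortion"])[0].reshape(-1,2).max(0))
```

```text
slot yellow centre [537.1 -16.8] size [44.3 45.7] ang 72.5 px [301.3 187.1]
cam pos [570.1974977   29.54065341 419.9807757 ]
-5 [315.00853287 344.12821998]
0 [314.96053094 333.37122628]
5 [314.91183125 322.41768993]
[272.34410157 294.22304982] [357.16448695 370.10003267]
```

View pics/k.png

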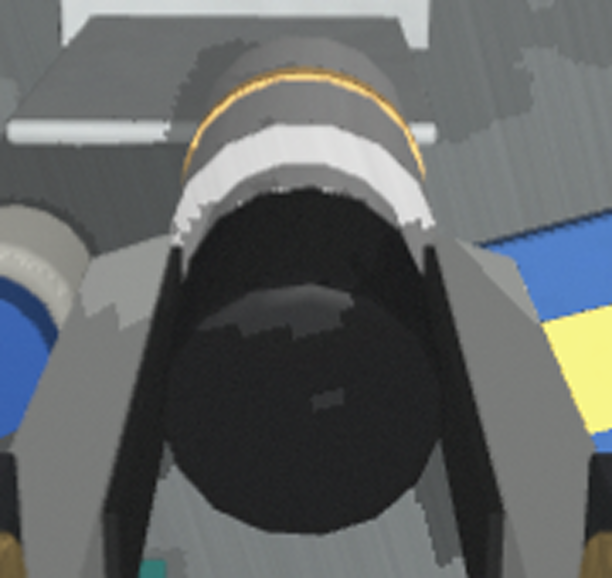

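The knob disc spans rows 293–367 against 294–370 predicted for an axis through the TCP, so it is centred to within 1 mm. Slot square at (537.1,-16.8). Now lowering it.

```bash
python3 -m crank '[0,0,0.002,8,-6,0,30,0,0,0.002,10,-7,0,30,0,0,0,7,-5,0,30,0,0,0,0,0,0,30,0,0,0,0,0,5,30,0,0,0,0,0,12,30,0,0,0,0,0,18,30,0,0,0,0,0,20,30,0,0,0,0,0,20,30,0,0,0,0,0,20,30,0,0,0,0,0,18,30,0,0,0,0,0,14,30,0,0,0,0,0,9,30,0,0,0,0,0,5,30,0,0,0,0,0,3,30,0,0,0,0,0,2,30,0,0,0,0,0,1,30,0,0,0,0,0,0,30]'
for i in 1 2 3; do python3 -m crank '[0,0,0,0,0,0.5,30,0,0,0,0,0,0,30]' | grep -E "pos|wrist"; done
```

```text
clock: 22.0
position: [537.8, -18.4, 94.9]
tool_rot: [0.8, 0.6, 0.0, 0.0]
wrist_force: [-0.0, 0.2, -7.0]
opening: 35.4
gripper_force: 30.0
position: [537.6, -18.4, 94.2]
wrist_force: [0.8, 0.9, -6.4]
position: [537.4, -18.3, 93.4]
wrist_force: [0.4, 0.3, -6.8]
position: [537.4, -18.3, 92.9]
wrist_force: [-0.9, 0.4, -6.3]
```

```bash
python3 -m crank '[0,0,0,0.7,-0.6,0,30,0,0,0,0.7,-0.6,0,30,0,0,0,0,0,0,30]' | grep -E "pos|wrist"
for i in 1 2 3; do python3 -m crank '[0,0,0,0,0,0.5,30,0,0,0,0,0,0,30]' | grep -E "pos|wrist"; done
```

```text
position: [536.6, -16.5, 92.9]
wrist_force: [-0.2, -0.2, -7.0]
position: [536.7, -16.7, 92.4]
wrist_force: [-0.1, 0.2, -7.0]
position: [536.8, -16.7, 92.1]
wrist_force: [-0.1, 0.7, -6.2]
position: [536.9, -16.7, 92.0]
wrist_force: [-1.6, -0.9, -1.7]
```

```bash
python3 -m crank '[0,0,0,0,0,0.2,30,0,0,0,0,0,0,38,0,0,0,0,0,0,45,0,0,0,0,0,0,60,0,0,0,0,0,0,94,0,0,0,0,0,0,94,0,0,0,0,0,-10,94,0,0,0,0,0,-20,94,0,0,0,0,0,-30,94,0,0,0,0,0,-40,94,0,0,0,0,0,-35,94,0,0,0,0,0,-15,94,0,0,0,0,0,0,94]' 10
python3 -m crank '[0,0,0.12,0,0,0,94,0,0,0.13,0,0,0,94,0,0,0.13,0,0,0,94,0,0,0.13,0,0,0,94,0,0,0.13,0,0,0,94,0,0,0.13,0,0,0,94,0,0,0.13,0,0,0,94,0,0,0.13,0,0,0,94,0,0,0.13,0,0,0,94,0,0,0.125,0,0,0,94,0,0,0,-5,-25,0,94,0,0,0,0,-30,0,94,0,0,0,0,-30,0,94,0,0,0,0,-30,0,94,0,0,0,0,-30,0,94,0,0,0,0,-20,0,94,0,0,0,0,0,0,94]'
python3 - <<'E'
from h import *
from plant import manip
go(550,191,87.6,0)
for n in ("wrist","side","top"):
    f=manip.grab_frame(n);pickle.dump(f,open(f"pics/{n}6.pkl","wb"))
    cv2.imwrite(f"pics/{n}6.png",f["pixels"][:,:,::-1])
w=cv2.imread("pics/wrist6.png");s=cv2.imread("pics/side6.png")[130:370,230:430]
c=np.zeros((480,800,3),np.uint8);c[:360,:480]=cv2.resize(w,(480,360));c[:384,480:]=cv2.resize(s,(320,384));cv2.imwrite("pics/m6.png",c)
E
```

```text
clock: 24.8
position: [538.1, -17.0, 244.0]
tool_rot: [0.8, 0.6, 0.002, 0.002]
wrist_force: [0.5, -0.2, -0.3]
opening: 93.7
gripper_force: 0.0
clock: 26.5
position: [529.9, 150.1, 238.5]
tool_rot: [1.0, 0.002, -0.002, 0.0]
wrist_force: [0.2, 0.2, -0.3]
opening: 94.1
gripper_force: 0.0
t 26.5 pos [529.9 150.1 238.5] a 0.28 turn z 0.0049 fullrot [0.     0.0045 0.0049] 
 shift now-axes [ 21.  -40.8 150.8] after-turn axes [ 20.1 -40.9 150.9] F [ 0.2  0.2 -0.3] 94.0702357926859 0.0 q [ 0.07 -0.01  1.78  0.    1.38  1.64]
```

View pics/m6.png

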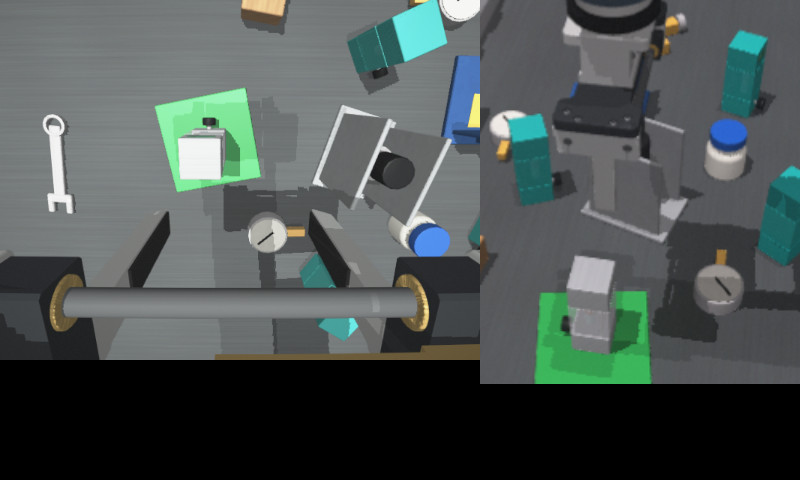

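The meter stands upright on the mat with its top at about full-frame pixel (267,211) and its knob pointing up in the image (+x). The regulator stands in the slot with its knob at about (522,228). Now measuring the meter's top and yaw.

Run:
```python
from h import *
f=pickle.load(open("pics/wrist6.pkl","rb")); I=f["pixels"].astype(int)
m=np.zeros((480,640),bool); m[178:248,225:310]=(I.min(2)>225)[178:248,225:310]
quad(m,"meter",f,124)
f=pickle.load(open("pics/top6.pkl","rb")); I=f["pixels"].astype(int)
m=np.zeros((480,640),bool); m[220:265,230:275]=(I.min(2)>150)[220:265,230:275]
quad(m,"meter top cam",f,124)
m=np.zeros((480,640),bool); 
go(550,191,87.6,0)
```

```text
meter centre [552.1 191.2] size [41.9 42.8] ang 0.1 px [265.7 211.1]Traceback (most recent call last):
  File "<stdin>", line 7, in <module>
  File "h.py", line 8, in quad
    c=max(cs,key=cv2.contourArea).reshape(-1,2)
      ~~~^^^^^^^^^^^^^^^^^^^^^^^^
ValueError: max() iterable argument is empty
```

```bash
python3 -m crank '[0,0,0.003,10,-20,0,94,0,0,0,10,-21,0,94,0,0,0,0,0,30,94,0,0,0,0,0,30,94,0,0,0,0,0,20,94,0,0,0,0,0,5,94,0,0,0,0,0,0,94,0,0,0,0,0,0,94,0,0,0,0,0,0,94]'>/dev/null
python3 - <<'E'
from h import *
from plant import manip
for i in range(4):
    manip.grab_frame("top"); go(550.3,191,87.6,0)
E
```

```text
t 27.6 pos [552.4 189.3 157.8] a -0.08 turn z -0.0014 fullrot [-0.0003 -0.0026 -0.0014] 
 shift now-axes [-2.2 -1.7 70.2] after-turn axes [-2.1 -1.7 70.2] F [-0.4  0.2  0.1] 93.97963451508093 0.0 q [ 0.14  0.14  1.77 -0.    1.23  1.71]
t 27.65 pos [552.2 189.3 157.6] a -0.07 turn z -0.0013 fullrot [-0.0003 -0.0022 -0.0013] 
 shift now-axes [-2.  -1.7 70. ] after-turn axes [-1.9 -1.7 70. ] F [ 0.2 -0.7  1.7] 93.94485163561902 0.0 q [ 0.14  0.14  1.77 -0.    1.23  1.71]
t 27.7 pos [552.  189.4 157.3] a -0.07 turn z -0.0012 fullrot [-0.0003 -0.0017 -0.0012] 
 shift now-axes [-1.8 -1.6 69.7] after-turn axes [-1.7 -1.6 69.7] F [0.8 0.3 0.8] 94.02000240361107 0.0 q [0.14 0.14 1.77 0.   1.23 1.71]
t 27.75 pos [551.8 189.4 157. ] a -0.07 turn z -0.0012 fullrot [-0.0002 -0.0013 -0.0012] 
 shift now-axes [-1.6 -1.6 69.4] after-turn axes [-1.5 -1.6 69.4] F [0.6 0.4 0.1] 93.86582036620956 0.0 q [ 0.14  0.14  1.77 -0.    1.23  1.71]
```

```bash
python3 -m crank '[0,0,-0.001,-0.5,-1.6,10,94,0,0,0,0,0,18,94,0,0,0,0,0,18,94,0,0,0,0,0,12,80,0,0,0,0,0,7,70,0,0,0,0,0,3,60,0,0,0,0,0,0,52,0,0,0,0,0,0,52,0,0,0,0,0,0,52,0,0,0,0,0,0,52]'
python3 - <<'E'
from h import *
go(550.3,191,87.6,0)
E
```

```text
clock: 28.75
position: [551.3, 191.0, 88.9]
tool_rot: [1.0, -0.0, 0.001, -0.0]
wrist_force: [0.2, 0.4, -0.7]
opening: 52.4
gripper_force: 0.0
t 28.75 pos [551.3 191.   88.9] a -0.01 turn z -0.0002 fullrot [-0.0002 -0.0011 -0.0002] 
 shift now-axes [-1.   0.   1.3] after-turn axes [-1.   0.   1.3] F [ 0.2  0.4 -0.7] 52.37914337062313 0.0 q [0.14 0.22 1.81 0.   1.11 1.71]
```

```bash
python3 -m crank '[0,0,0,-0.5,0,0,50,0,0,0,0,0,0,48, 0,0,0,0,0,0,46.5, 0,0,0,0,0,0,45.5, 0,0,0,0,0,0,44.5, 0,0,0,0,0,0,43.5, 0,0,0,0,0,0,42, 0,0,0,0,0,0,40, 0,0,0,0,0,0,40]' 10
python3 - <<'E'
from h import *
go(550.3,191,87.6,0)
E
python3 -m crank '[0,0,0,0,0,-2,40, 0,0,0,0,0,-3,40, 0,0,0,0,0,-5,40,0,0,0,0,0,-8,40, 0,0,0,0,0,-12,40, 0,0,0,0,0,-16,40, 0,0,0,0,0,-18,40, 0,0,0,0,0,-18,40, 0,0,0,0,0,-18,40, 0,0,0,0,0,-18,40, 0,0,0,0,0,-16,40, 0,0,0,0,0,-10,40, 0,0,0,0,0,-6,40,0,0,0,0,0,0,40]'
python3 - <<'E'
from h import *
go(601.5,-200,92,-0.4)
E
```

```text
clock: 29.65
position: [550.4, 191.1, 88.3]
tool_rot: [1.0, -0.0, 0.0, -0.0]
wrist_force: [0.2, 1.5, 0.3]
opening: 44.2
gripper_force: 10.0
t 29.65 pos [550.4 191.1  88.3] a -0.01 turn z -0.0003 fullrot [-0.0004 -0.0001 -0.0003] 
 shift now-axes [-0.1  0.1  0.7] after-turn axes [-0.1  0.1  0.7] F [0.2 1.5 0.3] 44.169575074441234 9.996411247411743 q [0.14 0.22 1.81 0.   1.11 1.71]
clock: 31.05
position: [550.7, 191.0, 239.1]
tool_rot: [1.0, -0.0, 0.001, -0.0]
wrist_force: [0.8, 0.3, -2.7]
opening: 44.0
gripper_force: 10.0
t 31.05 pos [550.7 191.  239.1] a -0.01 turn z 0.0068 fullrot [-0.0002 -0.0013  0.0068] 
 shift now-axes [ 50.7 391.  147.1] after-turn axes [ 53.5 390.6 147.1] F [ 0.8  0.3 -2.7] 44.006338533585506 9.995101660606451 q [ 0.14  0.06  1.7  -0.    1.38  1.71]
```

Run:
```python
from h import *
for n in("top","side","wrist"):
    f=pickle.load(open(f"pics/{n}6.pkl","rb")); I=f["pixels"].astype(int);R,G,B=I[...,0],I[...,1],I[...,2]
    Y=((R>150)&(R>B+60)&(G>B+30)).astype(np.uint8)
    cs,_=cv2.findContours(Y,cv2.RETR_EXTERNAL,cv2.CHAIN_APPROX_NONE)
    for c in cs:
        if cv2.contourArea(c)<40: continue
        P=ray(f,c.reshape(-1,2),8).astype(np.float32); r=cv2.minAreaRect(P)
        if np.hypot(*(np.array(r[0])-[601,-200]))<40: print(n,"yellow",np.round(r[0],1),np.round(r[1],1),r[2],"min",P.min(0),"max",P.max(0),cv2.contourArea(c))
    if n=="top": 
        cr=np.array(I[195:228,385:425]); print("\n".join(" ".join("Y" if (p[0]>150 and p[0]>p[2]+60) else ("b" if p[2]>p[0]+40 else ".") for p in row) for row in cr))
```

```text
top yellow [ 603. -200.] [44.6 37. ] 88.11817932128906 min [ 583.7836  -222.91068] max [ 622.1141  -178.02834] 227.0
b b b b b b b b b b b b b b b b b b b b b b b b b b b b b b b b b b b b b . . .
b b b b b b b b b b b b b b b b b b b b b b b b b b b b b b b b b b b b b . . .
b b b b b b b b b b b b b b b b b b b b b b b b b b b b b b b b b b b b b . . .
b b b b b b b b b b b b b b b b b b b b b b b b b b b b b b b b b b b b b . . .
b b b b b b b b b b b b b b b b b b b b b b b b b b b b b b b b b b b b b . . .
b b b b b b b b b b b b b b b b b b b b b b b b b b b b b b b b b b b b b . . .
b b b b b b b b b b b b b b b b b b b b b b b b b b b b b b b b b b b b b . . .
b b b b b b b b b b b b b b b b b b b b b b b b b b b b b b b b b b b b b . . .
b b b b b b b b b b b b b b b b b b b b b b b b b b b b b b b b b b b b b . . .
b b b b b b b b b b b b b b b b b b b b b b b b b b b b b b b b b b b b b . . .
b b b b b b b b b b b b b b b b b b b b b b b b b b b b b b b b b b b b b . . .
b b b b b b b b b b b b b b b b b b b b b b b b b b b b b b b b b b b b b . . .
b b b b b b b b b b b b
[... 1078 characters left out ...]
 b b b b b b b . .
b b b b b b b . Y Y Y Y Y Y Y Y Y Y Y Y Y Y Y Y Y . b b b b b b b b b b b . . .
b b b b b b b . Y Y Y Y Y Y Y Y Y Y Y Y Y Y Y Y Y . b b b b b b b b b . . . . .
b b b b b b b . Y Y Y Y Y Y Y Y Y Y Y Y Y Y Y Y Y . b b b b b b b b b . . . . .
b b b b b b b . . . . . . . . . . . . b b b b b b b b b b b b b b b b b b b b b
b b b b b b b b b b b b b b b b b b b b b b b b b b b b b b b b b b b b b b b b
b b b b b b b b b b b b b b b b b b b b b b b b b b b b b b b b b b b b b b b .
b b b b . b b b b b b . b b b . . . . . b b b b b b . . . . . . . . . . b . . .
wrist yellow [ 599.4 -180.5] [47.7 16.3] 12.642348289489746 min [ 577.72614 -193.65788] max [ 623.15265 -175.9501 ] 483.5
```

```bash
python3 -m crank '[0,0,0.0035,1,5,0,40,0,0,0.0035,2,10,0,40,0,0,0,2,16,0,40,0,0,0,3,22,0,40,0,0,0,3,26,0,40,0,0,0,4,28,0,40,0,0,0,4,28,0,40,0,0,0,4,28,0,40,0,0,0,4,28,0,40,0,0,0,4,28,0,40,0,0,0,4,28,0,40,0,0,0,4,28,0,40,0,0,0,4,26,0,40,0,0,0,3,24,0,40,0,0,0,3,20,0,40,0,0,0,2,16,0,40,0,0,0,1,10,0,40,0,0,0,1,5,0,40,0,0,0,0,0,0,40,0,0,0,0,0,0,40]'
python3 -m crank '[0,0,0,0,0,0,40,0,0,0,0,0,0,40,0,0,0,0,0,0,40,0,0,0,0,0,0,40,0,0,0,0,0,0,40]' >/dev/null
python3 - <<'E'
from h import *
go(601.6,-199.8,92.3,-0.4)
E
```

```text
clock: 33.05
position: [600.8, -184.7, 238.2]
tool_rot: [1.0, -0.003, -0.0, -0.0]
wrist_force: [-0.5, 0.7, -2.7]
opening: 44.0
gripper_force: 10.0
t 33.55 pos [ 600.8 -185.3  238.3] a -0.4 turn z -0.0001 fullrot [-0.     -0.     -0.0001] 
 shift now-axes [  0.9  14.5 146. ] after-turn axes [  0.9  14.5 146. ] F [-0.4 -0.5 -3.3] 43.95316635274531 9.99650830286555 q [-0.48  0.17  1.58  0.    1.39  1.1 ]
```

```bash
python3 -m crank '[0,0,0,0.4,4,0,40,0,0,0,0.5,6.5,0,40,0,0,0,0,4,0,40,0,0,0,0,0,0,40,0,0,0,0,0,5,40,0,0,0,0,0,10,40,0,0,0,0,0,15,40,0,0,0,0,0,18,40,0,0,0,0,0,18,40,0,0,0,0,0,18,40,0,0,0,0,0,16,40,0,0,0,0,0,14,40,0,0,0,0,0,11,40,0,0,0,0,0,8,40,0,0,0,0,0,5,40,0,0,0,0,0,2,40,0,0,0,0,0,0,40,0,0,0,0,0,0,40,0,0,0,0,0,0,40]'
python3 - <<'E'
from h import *
from plant import manip
go(601.6,-199.8,92.3,-0.4)
f=manip.grab_frame("wrist");pickle.dump(f,open("pics/w7.pkl","wb"))
I=f["pixels"].astype(int);R,G,B=I[...,0],I[...,1],I[...,2]
m=((B>R+50)&(B>G+20)).astype(np.uint8); m[330:]=0
cs,_=cv2.findContours(m,cv2.RETR_EXTERNAL,cv2.CHAIN_APPROX_NONE)
for c in cs:
    if cv2.contourArea(c)>200: P=ray(f,c.reshape(-1,2),8);print(cv2.boundingRect(c),"max x",P[:,0].max().round(1),"y range",P[:,1].min().round(1),P[:,1].max().round(1))
E
```

```text
clock: 35.45
position: [602.0, -200.1, 98.9]
tool_rot: [1.0, -0.004, 0.001, 0.0]
wrist_force: [-0.2, 0.1, -3.7]
opening: 43.8
gripper_force: 10.0
t 35.45 pos [ 602.  -200.1   98.9] a -0.41 turn z -0.0002 fullrot [ 0.0006 -0.001  -0.0002] 
 shift now-axes [-0.4 -0.3  6.6] after-turn axes [-0.4 -0.3  6.6] F [-0.2  0.1 -3.7] 43.77227309271666 9.9965573719237 q [-0.5   0.32  1.67  0.    1.15  1.08]
(237, 149, 158, 141) max x 673.2 y range -253.3 -144.3
```

```bash
python3 -m crank '[0,0,0,-0.2,-0.2,2,40,0,0,0,0,0,1.5,40,0,0,0,0,0,1,40,0,0,0,0,0,0.5,40,0,0,0,0,0,0,40,0,0,0,0,0,0,40,0,0,0,0,0,0,40]'| grep -E "pos|wrist"
for i in 1 2 3; do python3 -m crank '[0,0,0,0,0,0.3,40,0,0,0,0,0,0,40,0,0,0,0,0,0,40]' | grep -E "pos|wrist"; done
```

```text
position: [601.4, -199.8, 93.3]
wrist_force: [0.2, -0.7, -3.1]
position: [601.4, -199.8, 93.0]
wrist_force: [-0.8, -0.5, -3.7]
position: [601.3, -199.7, 92.6]
wrist_force: [-1.0, 0.1, -3.3]
position: [601.4, -199.7, 92.3]
wrist_force: [-0.1, -0.0, -3.5]
```

```bash
for i in 1 2; do python3 -m crank '[0,0,0,0,0,0.25,40,0,0,0,0,0,0,40,0,0,0,0,0,0,40]' | grep -E "pos|wrist"; done
```

```text
position: [601.4, -199.7, 92.3]
wrist_force: [-1.4, 0.9, -1.7]
position: [601.5, -199.8, 92.3]
wrist_force: [-1.3, 1.2, 1.3]
```

Contact made, weight borne by the stand. Release, rise, and check.

```bash
python3 -m crank '[0,0,0,0,0,0,44.5,0,0,0,0,0,0,46,0,0,0,0,0,0,48,0,0,0,0,0,0,55,0,0,0,0,0,0,94,0,0,0,0,0,0,94,0,0,0,0,0,-10,94,0,0,0,0,0,-20,94,0,0,0,0,0,-30,94,0,0,0,0,0,-35,94,0,0,0,0,0,-35,94,0,0,0,0,0,-15,94,0,0,0,-15,0,0,94,0,0,0,-30,0,0,94,0,0,0,-30,0,0,94,0,0,0,-30,0,0,94,0,0,0,-15,0,0,94,0,0,0,0,0,0,94,0,0,0,0,0,0,94,0,0,0,0,0,0,94]'
python3 - <<'E'
from h import *
from plant import manip
for n in("wrist","top","side"):
    f=manip.grab_frame(n);pickle.dump(f,open(f"pics/{n}8.pkl","wb"));I=f["pixels"].astype(int);m=I.min(2)>(215 if n!="side" else 150)
    cs,_=cv2.findContours(m.astype(np.uint8),cv2.RETR_EXTERNAL,cv2.CHAIN_APPROX_NONE)
    for c in cs:
        P=ray(f,c.reshape(-1,2),128).astype(np.float32); r=cv2.minAreaRect(P)
        if 30<min(r[1]) and max(r[1])<60 and np.hypot(*(np.array(r[0])-[601,-200]))<60: print(n,"meter top",np.round(r[0],1),np.round(r[1],1),round(r[2],1))
    k=I.max(2)<60
    cs,_=cv2.findContours(k.astype(np.uint8),cv2.RETR_LIST,cv2.CHAIN_APPROX_NONE)
    for c in cs:
        P=ray(f,c.reshape(-1,2),128).astype(np.float32); q,r=cv2.minEnclosingCircle(P)
        if 12<r<32 and np.hypot(*(np.array(q)-[537,-16]))<40: print(n,"reg knob",np.round(q,1),round(r,1))
    if n=="wrist":
        for c in cs:
            if cv2.contourArea(c)<15: continue
            P=ray(f,c.reshape(-1,2),25)
            if np.hypot(*(P.mean(0)-[638,-200]))<25: print("valve knob",P.mean(0),cv2.contourArea(c))
    
go(601.4,-199.8,92,-0.4)
E
```

```text
clock: 39.7
position: [482.0, -198.9, 236.8]
tool_rot: [1.0, -0.003, -0.0, -0.0]
wrist_force: [-0.2, 0.3, -0.8]
opening: 94.0
gripper_force: 0.0
wrist meter top [ 602.4 -199.9] [43.4 42.4] 89.5
wrist reg knob [542.4 -25.5] 24.4
top meter top [ 602.2 -201.4] [38.3 38.4] 88.1
top reg knob [533.6 -19.9] 15.3
side meter top [ 602.3 -200.6] [46.8 42.7] 89.3
side reg knob [533.   -8.5] 26.2
t 39.85 pos [ 481.9 -198.8  236.7] a -0.38 turn z 0.0003 fullrot [-0.0003  0.0003  0.0003] 
 shift now-axes [119.6   0.2 144.6] after-turn axes [1.195e+02 1.000e-01 1.447e+02] F [-0.7 -0.3 -0.5] 93.86150389577232 0.0 q [-0.61 -0.09  1.85  0.    1.38  0.97]
```

```bash
python3 -c "
from plant import manip
print(manip.job_done())"
```

```text
the job is handed in; nothing more can be done
None
```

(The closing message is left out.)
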